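# Lay out the hand-finishing kit on the board

## Task

Lay out the hand-finishing kit in the wells of the wooden board, where the black spool and the red bobbin already stand at the two ends of the front row; leave those two in their wells. Put the magenta spool in the well between them, the light blue spool in the well behind the black spool (behind = the far row, away from you), the yellow spool in the well behind the red bobbin, and the beeswax cake in the wide well behind the magenta spool. Then stand the thimble, dome up, in the middle of the top of the wax, with everything upright and fully down in its well.

Things in the scene. Friction and masses are not known exactly. Their poses are not given: they have to be found in the camera images.
- board: fixed wooden board, 118 (x) x 156 (y) x 12 mm, six round wells 4 mm deep (blue felt floor 8 mm above the table): front row x = -31 mm, rear row x = +31 mm, each at y = +52 (left), 0, -52 mm (right). Rear middle well 44 mm across, others 33 mm. Origin: centre of underside; +x away from the robot (turned up to 0.4 rad), +y left
- black_spool: upright spool of black thread, off-white end discs (lower 26 mm, upper 22 to 26 mm across), 42 mm high; solid; gripped from above about the middle; origin at the centre of its underside, z up along its axis. It stands in one end well of the front row already (left or right)
- red_bobbin: small flat bobbin of red thread with steel discs, 21 mm across, 11 mm high, lying flat in the other end well of the front row already; origin at the centre of its underside
- magenta_spool: upright spool of magenta thread, off-white end discs (lower 26 mm, upper 22 to 26 mm across), 42 mm high; solid; gripped from above about the middle; origin at the centre of its underside, z up along its axis. Starts standing on the table
- yellow_spool: upright spool of yellow thread, off-white end discs (lower 26 mm, upper 22 to 26 mm across), 50 mm high; solid; gripped from above about the middle; origin at the centre of its underside, z up along its axis. Starts standing on the table
- blue_spool: upright spool of light blue thread, off-white end discs (lower 26 mm, upper 22 to 26 mm across), 46 mm high; solid; gripped from above about the middle; origin at the centre of its underside, z up along its axis. Starts standing on the table
- wax: amber-brown round cake of beeswax lying flat on the table, 39 mm across, 13 mm high; origin at the centre of its underside, z up. In its well 9 mm of it stand above the board: held with the fingertips at least 6 mm above its underside, the fingers clear the board
- thimble: small plain steel thimble standing on its open rim on the table, dome up, 20 mm across at the rim, about 18 mm higher up, 22 mm high; origin at the centre of its rim, z up
There are look-alikes about, which are no part of the job. What is shaped like the blue_spool but green is not meant. Leave any orange look-alike of the yellow_spool alone.

How it is judged (in metres and radians):
At the end, for the whole second after the job is handed in: Goal layout: each spool, the bobbin and the wax within 9 mm of its well centre along both board axes and less than 2.5 mm above the well floor; thimble dome up on the wax within 10 mm of its centre; all upright within 0.12 rad, at rest; black spool and red bobbin still at the front row ends ((((x of black_spool in the frame of board between -0.04 and -0.022 m and y of black_spool in the frame of board between 0.043 and 0.061 m and z of black_spool in the frame of board between 0.005 and 0.0105 m) and (x of blue_spool in the frame of board between 0.022 and 0.04 m and y of blue_spool in the frame of board between 0.043 and 0.061 m and z of blue_spool in the frame of board between 0.005 and 0.0105 m) and (x of red_bobbin in the frame of board between -0.04 and -0.022 m and y of red_bobbin in the frame of board between -0.061 and -0.043 m and z of red_bobbin in the frame of board between 0.005 and 0.0105 m) and (x of yellow_spool in the frame of board between 0.022 and 0.04 m and y of yellow_spool in the frame of board between -0.061 and -0.043 m and z of yellow_spool in the frame of board between 0.005 and 0.0105 m)) or ((x of black_spool in the frame of board between -0.04 and -0.022 m and y of black_spool in the frame of board between -0.061 and -0.043 m and z of black_spool in the frame of board between 0.005 and 0.0105 m) and (x of blue_spool in the frame of board between 0.022 and 0.04 m and y of blue_spool in the frame of board between -0.061 and -0.043 m and z of blue_spool in the frame of board between 0.005 and 0.0105 m) and (x of red_bobbin in the frame of board between -0.04 and -0.022 m and y of red_bobbin in the frame of board between 0.043 and 0.061 m and z of red_bobbin in the frame of board between 0.005 and 0.0105 m) and (x of yellow_spool in the frame of board between 0.022 and 0.04 m and y of yellow_spool in the frame of board between 0.043 and 0.061 m and z of yellow_spool in the frame of board between 0.005 and 0.0105 m))) and x of magenta_spool in the frame of board between -0.04 and -0.022 m and y of magenta_spool in the frame of board between -0.009 and 0.009 m and z of magenta_spool in the frame of board between 0.005 and 0.0105 m and x of wax in the frame of board between 0.022 and 0.04 m and y of wax in the frame of board between -0.009 and 0.009 m and z of wax in the frame of board between 0.005 and 0.0105 m and horizontal distance between thimble and wax below 0.01 m and z of thimble in the frame of wax between 0.01 and 0.016 m and angle between each of blue_spool, yellow_spool, magenta_spool, wax, thimble, black_spool, red_bobbin's own z axis and vertical below 0.12 rad and linear speed of each of blue_spool, yellow_spool, magenta_spool, wax, thimble, black_spool, red_bobbin below 0.02 m/s); the robot touches nothing.
It fails at once if the black spool is lifted, tipped or pushed out of its well (distance of black_spool from where it was at the start of the episode above 0.016 m or angle between black_spool's own z axis and vertical above 0.5 rad).
It fails at once if the red bobbin is lifted, tipped or pushed out of its well (distance of red_bobbin from where it was at the start of the episode above 0.016 m or angle between red_bobbin's own z axis and vertical above 0.5 rad).
It also fails if it takes over 104 s, if anything falls off the work surface, if the arm or the gripper's body presses on something with over 40 N, if the wrist force passes 120 N, or if a joint passes its speed limit or range.

## Robot

A 6-joint arm with a two-finger parallel gripper is mounted at the origin on a cart in front of the work surface, level with it; the furniture and walls round the work are solid. World frame = base frame: x ahead of the robot, y to its left, z up, the work surface at z = 0. Lengths are in m, angles in degrees, forces in N, time in s.
With the tool pointing down it reaches from about 0.325 to 0.85 m from the base axis. Payload 15.5 kg.
Tool frame: the origin (TCP) lies midway between the tips of the shut fingers; the grasp point (between the pads) lies 19 mm behind it; z points along the fingers, y is the line along which they close (so a half turn about z gives the same grasp; the last joint's range is limited). The gripper opens to 91 mm and grips with 3 to 60 N. Pads are 32 mm wide; open, the fingers measure 118 mm over their backs; the gripper's body (76 mm by 178 mm) begins 60 mm behind the grasp point.
Start: joints at [-80.758, 28.281, 77.091, -0, 74.628, -5.472], TCP at [0.159, -0.605, 0.214] pointing down, gripper open.
Joint ranges: [-166.48, 166.48], [-47.26, 123.95], [12.59, 153.08], [-70.14, 250.14], [6.76, 159.57], [-176.63, 176.63]. Speed limits (degrees/s): [108.29, 108.29, 147.25, 172.46, 172.46, 172.46].

## Interface

Orientations are given as a 3x3 rotation matrix whose columns are the frame's x, y, z axes.
In Python, from bench import ctrl gives the robot as it stands. The module is installed in compiled form; this text tells all that it offers. Calls block until the motion is done:
- ctrl.goto(position, orientation): joint-space move of the TCP to a pose.
- ctrl.move_l(position, vel=0.15, ori=None, contact_N=None): straight line of the TCP; ori=None keeps the orientation; vel is the mean speed in m/s. With contact_N (N) it stops when the force on the tool has changed by that much, and returns True; else False.
- ctrl.movej(angles): joint-space move.
- ctrl.command_gripper(opening): opening from 0.0 (shut) to 1.0 (fully open); the grip force is fixed at half the most; returns when the fingers have stopped.
- ctrl.sleep(seconds).
- ctrl.ik(position, orientation): joint angles nearest the present ones, or None.
- ctrl.read_camera(name): name is "side" or "top" or "wrist"; returns the picture (420x560x3 uint8, blue, green, red); there is no depth.
- ctrl.camera_params(name): a dict with "fx", "fy", "cx", "cy" (pixels), "pose" (4x4, takes a point from camera to world coordinates); the wrist camera has in their place "T_tool_cam" (4x4, takes a point from camera to tool coordinates, whose origin is the TCP and whose axes are the flange's). Camera axes: x right, y up, looking along -z (the intrinsics and any distortion apply to the point x, -y, -z); pixel columns grow to the right and rows downward; lengths in m; the calibration is good to about 2 mm. A picture is of the moment at which its call begins: read the wrist's pose just before it. camera_params takes no time and is no camera call.
A pose or a line that the arm cannot do raises ctrl.MotionError and nothing moves.
- ctrl.sign_off(): hands the job in; it is judged then, once.
Readings, each from a call of its own:
- ctrl.current_t(): time.
- ctrl.current_q(): joint angles.
- ctrl.current_dq(): joint speeds.
- ctrl.current_effort(): joint torques, N m.
- ctrl.current_tool_pos(): TCP position.
- ctrl.current_eef_rot(): TCP orientation.
- ctrl.current_contact_force(): force on the tool from outside, world axes, zero at the start.
- ctrl.current_wrist_torque(): the same for the moment, N m.
- ctrl.current_grip_width(): opening from 0.0 (shut) to 1.0 (fully open).
- ctrl.current_grasp_force(): force on a finger pad.
Only numpy, scipy, OpenCV 4.12 (cv2) and the standard library are available. Lean on these libraries where they do the work, as an engineer would, in place of code of your own. Each camera call takes 0.05 s, during which the arm holds its last target. There are 200 camera calls.

## Working session

There is one attempt and no reset: what is moved stays moved. The work goes in short steps, each a Python script; the robot and the scene stay as the last script left them, time stands still between calls to the robot, and variables do not carry over. Pictures are saved under pics/ and viewed, at most 14 in all, crops included, and the job is handed in when it is done.

```bash
mkdir -p pics; python3 - <<'E'
from bench import ctrl
import cv2,numpy as np
np.set_printoptions(precision=4,suppress=True)
for n in("top","side"):
    cv2.imwrite(f"pics/{n}0.png",ctrl.read_camera(n)); print(n,ctrl.camera_params(n))
print(ctrl.camera_params("wrist")); print(ctrl.current_eef_rot(),ctrl.current_t())
E
```

```text
top {'fx': 383.1327478600703, 'fy': 383.1327478600703, 'cx': 279.9808780226148, 'cy': 211.98525330039482, 'pose': array([[-0.0263,  0.9913, -0.1288,  0.3771],
       [-0.9995, -0.024 ,  0.0194, -0.363 ],
       [ 0.0162,  0.1293,  0.9915,  0.8789],
       [ 0.    ,  0.    ,  0.    ,  1.    ]])}
side {'fx': 496.96549566321545, 'fy': 496.96549566321545, 'cx': 280.5946955957407, 'cy': 209.7408405544493, 'pose': array([[ 0.9683, -0.1755,  0.178 ,  0.6215],
       [ 0.2497,  0.7093, -0.6592, -0.9355],
       [-0.0105,  0.6828,  0.7306,  0.6412],
       [ 0.    ,  0.    ,  0.    ,  1.    ]])}
{'fx': 345.89629734529905, 'fy': 345.89629734529905, 'cx': 289.405583067493, 'cy': 208.6877385929072, 'T_tool_cam': array([[-0.0002,  0.9723,  0.2339,  0.0652],
       [ 1.    ,  0.0003, -0.0004, -0.    ],
       [-0.0005,  0.2339, -0.9723, -0.1709],
       [ 0.    ,  0.    ,  0.    ,  1.    ]])}
[[ 0.9672  0.254  -0.0002]
 [ 0.254  -0.9672  0.0011]
 [ 0.0001 -0.0011 -1.    ]] 0.1
```

View pics/top0.png

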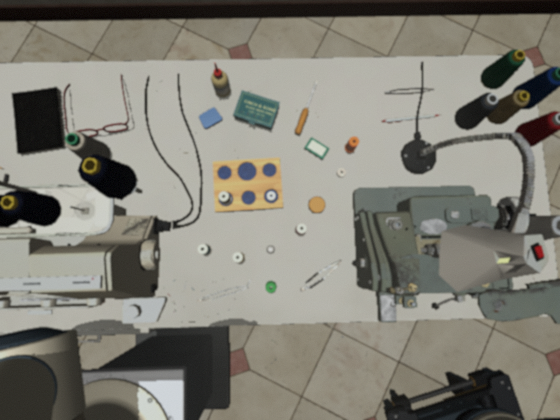

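View pics/side0.png

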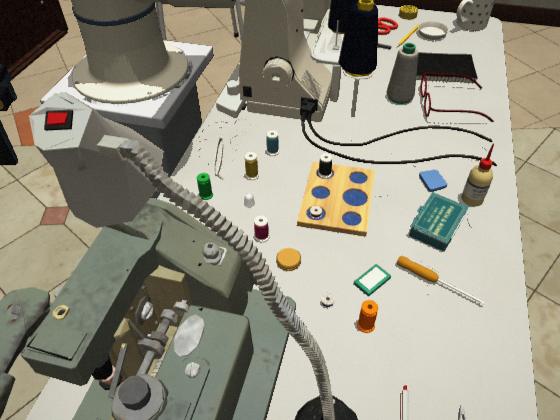

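Top view: wells board at about (248,185), with black (224,197) and red bobbin (271,197) in the front row. Candidates (top pixel, side pixel):
- **Magenta:** (301,229), side (261,228).
- **Yellow:** (238,257), side (251,165). Its orange look-alike is at (352,144), side (368,315).
- **Light blue:** (204,249), side (272,142). Its green look-alike is at (271,287), side (204,185).
- **Wax:** (317,205).
- **Thimble:** (270,249).
- **Loose bobbin, not meant:** (341,172).

Next is a closer wrist view.

```bash
cat > h.py <<'E'
from bench import ctrl
import cv2,numpy as np
np.set_printoptions(precision=4,suppress=True)
DOWN=np.array([[1,0,0],[0,-1,0],[0,0,-1.]])
def yawR(a): # closing axis (tool y) turned by a from -y world
    c,s=np.cos(a),np.sin(a); return np.array([[c,-s,0],[s,c,0],[0,0,1]])@DOWN
def snap(name,save=None):
    P=ctrl.camera_params(name)
    if name=="wrist":
        T=np.eye(4);T[:3,:3]=ctrl.current_eef_rot();T[:3,3]=ctrl.current_tool_pos();P["pose"]=T@P["T_tool_cam"]
    im=ctrl.read_camera(name)
    if save: cv2.imwrite(f"pics/{save}.png",im)
    return im,P
def cast(P,uv,z):
    u,v=uv;d=P["pose"][:3,:3]@np.array([(u-P["cx"])/P["fx"],-(v-P["cy"])/P["fy"],-1]);o=P["pose"][:3,3]
    return (o+d*(z-o[2])/d[2])[:2]
def proj(P,X):
    p=np.linalg.inv(P["pose"])@np.append(X,1);return np.array([P["cx"]+P["fx"]*p[0]/-p[2],P["cy"]-P["fy"]*p[1]/-p[2]])
E
python3 - <<'E'
from h import *
im,P=snap("top")
for n,uv,z in [("black",(224,197),.05),("bob",(271,197),.02),("mag",(301,229),.042),("yel",(238,257),.05),("blue",(204,249),.046),("wax",(317,205),.013),("thim",(270,249),.022),("green",(271,287),.046)]: print(n,cast(P,uv,z))
ctrl.move_l([.2,-.37,.36],vel=.3); ctrl.goto([.40,-.34,.28],DOWN)
im,P=snap("wrist","w1"); print(ctrl.current_t())
E
```

```text
black [ 0.5209 -0.2576]
bob [ 0.5236 -0.3603]
mag [ 0.4472 -0.4245]
yel [ 0.3897 -0.2866]
blue [ 0.4088 -0.2132]
wax [ 0.5037 -0.4651]
thim [ 0.4059 -0.3554]
green [ 0.3242 -0.3559]
2.1583
```

View pics/w1.png

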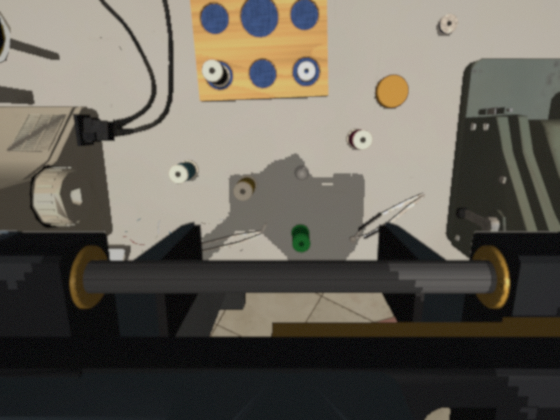

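The wrist view at this pose shows black (214,72) in the board's left front well, red bobbin (306,71) in its right front well, blue (180,174), yellow (243,190, in the arm's shadow), magenta (361,140), thimble (301,173), wax (393,91), green look-alike (301,238) and loose bobbin (448,24). I'll take a second view over the board and enlarge the area for the identity check.

```bash
python3 - <<'E'
from h import *
ctrl.goto([.47,-.34,.30],DOWN)
im,P=snap("wrist","w2")
import pickle; 
T=P["pose"];pickle.dump(P,open("P2.pkl","wb"))
a=cv2.imread("pics/w1.png")[60:260,140:440]
cv2.imwrite("pics/crop1.png",cv2.resize(a,None,fx=2.6,fy=2.6,interpolation=cv2.INTER_CUBIC))
E
```

```text
(no output)
```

View pics/crop1.png

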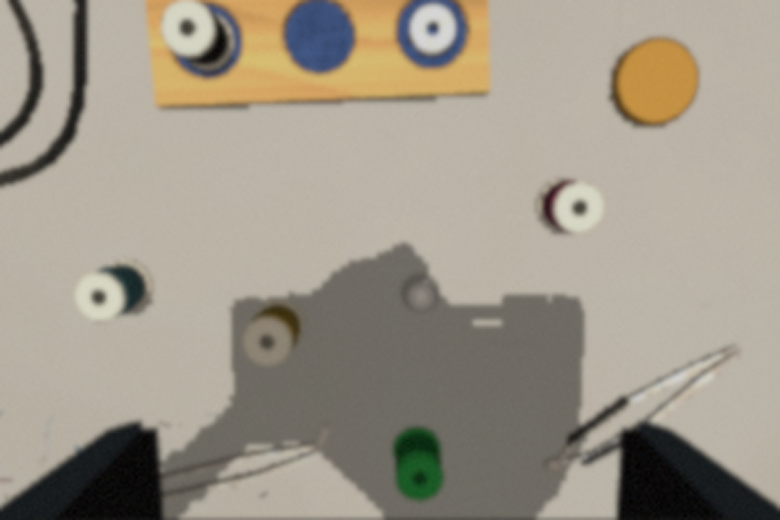

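View pics/w2.png

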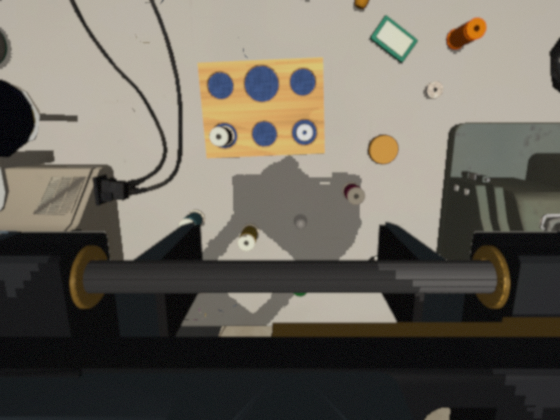

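The crop confirms thread colours: dark magenta (363,140), blue (178,174), yellow/gold (242,191), with a dark centre hole in each top disc. In the second view the four empty wells are at (221,84), (262,83), (303,81) and (264,133), wax at (383,150).

```bash
python3 - <<'E'
from h import *
import pickle,json
from scipy.ndimage import gaussian_filter
P2=pickle.load(open("P2.pkl","rb"))
P1=dict(P2);T=np.eye(4);T[:3,:3]=DOWN;T[:3,3]=[.40,-.34,.28];P1["pose"]=T@P2["T_tool_cam"]
i1,i2=cv2.imread("pics/w1.png"),cv2.imread("pics/w2.png")
def hole(im,uv):
    g=im.astype(float).sum(2);u,v=map(round,uv);p=g[v-3:v+4,u-3:u+4]
    w=np.clip(np.median(p)-p-15,0,None);yy,xx=np.mgrid[-3:4,-3:4]
    return np.array([u+(w*xx).sum()/w.sum(),v+(w*yy).sum()/w.sum()])
def blob(m,lo,hi):
    n,l,s,c=cv2.connectedComponentsWithStats(m.astype(np.uint8));return [(c[k],s[k]) for k in range(1,n) if lo<s[k][4]<hi]
for n,a,b,h in[("black",(214,71),(220,136),.050),("mag",(363,140),(356,195),.042),("yel",(242,191),(247,243),.05),("blue",(178,174),None,.046),("bob",(306,71),(304,132),.019)]:
    for im,P,uv in((i1,P1,a),(i2,P2,b)):
        if uv: q=hole(im,uv);print(n,q,cast(P,q,h))
for im,P in((i1,P1),(i2,P2)):
    hsv=cv2.cvtColor(im,cv2.COLOR_BGR2HSV)
    m=cv2.inRange(hsv,(105,90,40),(130,255,255))[:160]>0
    print("wells",[(c,s[4],s[2:4],cast(P,c,.010)) for c,s in blob(m,150,2000)])
    m=cv2.inRange(hsv,(8,120,100),(25,255,255))>0
    print("wax",[(c,s[4],s[2:4],cast(P,c,.012)) for c,s in blob(m,400,1500)])
print("thim",cast(P1,(301.5,172.7),.02),cast(P2,(301,224),.02))
E
```

```text
black [212.1128  70.2597] [ 0.5236 -0.2562]
black [218.2854 136.2671] [ 0.5228 -0.2564]
mag [362.4736 139.4721] [ 0.4495 -0.425 ]
mag [355.8633 195.8908] [ 0.4486 -0.4254]
yel [242.1336 191.132 ] [ 0.3901 -0.2845]
yel [245.8029 242.6303] [ 0.3892 -0.2853]
blue [177.4601 173.899 ] [ 0.41   -0.2087]
bob [306.0332  70.2929] [ 0.5281 -0.3597]
bob [304.1643 131.9977] [ 0.5272 -0.3601]
wells [(array([259.0753,  16.7632]), np.int32(1022), array([35, 36], dtype=int32), array([ 0.5875, -0.3052])), (array([303.959 ,  14.1176]), np.int32(561), array([25, 29], dtype=int32), array([ 0.5903, -0.3571])), (array([214.2058,  18.3679]), np.int32(549), array([25, 28], dtype=int32), array([ 0.5858, -0.2532])), (array([262.2796,  73.3592]), np.int32(490), array([24, 26], dtype=int32), array([ 0.526 , -0.3078]))]
wax [(array([391.69  ,  90.9545]), np.int32(813), array([32, 33], dtype=int32), array([ 0.5057, -0.4637]))]
wells [(array([261.0891,  83.3651]), np.int32(819), array([31, 34], dtype=int32), array([ 0.587 , -0.3056])), (array([302.2145,  81.6154]), np.int32(429), array([23, 24], dtype=int32), array([ 0.5891, -0.3575])), (array([220.1049,  85.2681]), np.int32(429), array([23, 24], dtype=int32), array([ 0.5847, -0.2538])), (array([263.9843, 133.4804]), np.int32(383), array([23, 22], dtype=int32), array([ 0.5252, -0.3082]))]
wax [(array([474.0985,  28.8153]), np.int32(406), array([24, 24], dtype=int32), array([ 0.6495, -0.5658])), (array([382.8125, 148.9345]), np.int32(656), array([29, 29], dtype=int32), array([ 0.5054, -0.4639]))]
thim [ 0.4079 -0.3553] [ 0.4054 -0.357 ]
```

All measurements agree within 1 mm between views, well spacing comes out at 52/62 mm, and the black spool sits at the fitted front-left well. Board origin is (0.5564, -0.3067), yaw 0.042. I'll place magenta first.

```bash
cat >> h.py <<'E'
A=.042; O=np.array([.5564,-.3067])
def well(x,y): return O+np.array([[np.cos(A),-np.sin(A)],[np.sin(A),np.cos(A)]])@[x,y]
def pick(xy,lift,op,R,h=.10):
    x,y=xy; ctrl.command_gripper(op)
    ctrl.goto([x,y,h],R); hit=ctrl.move_l([x,y,lift],vel=.12,contact_N=15)
    z=ctrl.current_tool_pos()[2]
    ctrl.command_gripper(0.); print("grip mm",ctrl.current_grip_width()*91,"F",ctrl.current_grasp_force(),"hit",hit,"z",z)
    ctrl.move_l([x,y,h],vel=.2); print("after lift mm",ctrl.current_grip_width()*91)
def place(xy,z,op,R,h=.10):
    x,y=xy; p=ctrl.current_tool_pos()
    ctrl.move_l([x,y,h],vel=.25,ori=R); ctrl.move_l([x,y,z+.012],vel=.15)
    hit=ctrl.move_l([x,y,z],vel=.03,contact_N=6); print("placed hit",hit,"z",ctrl.current_tool_pos()[2],"want",z,"F",ctrl.current_contact_force())
    ctrl.command_gripper(op); ctrl.move_l([x,y,h],vel=.2); print("t",ctrl.current_t())
RL=yawR(np.pi/2+A); RR=yawR(-np.pi/2+A)
E
python3 - <<'E'
from h import *
print(RL); ctrl.command_gripper(.5)
pick((.449,-.4252),.008,.5,RL); place(well(-.031,0),.0163,.44,RL)
E
```

```text
[[-0.042   0.9991  0.    ]
 [ 0.9991  0.042   0.    ]
 [ 0.      0.     -1.    ]]
grip mm 18.414872267625025 F 30.000685985432938 hit False z 0.008677992158734441
after lift mm 18.224883850130887
placed hit True z 0.01623263205326986 want 0.0163 F [-1.2328  0.7643  7.5784]
t 10.2
```

```bash
python3 - <<'E'
from h import *
pick((.4098,-.2090),.008,.5,RR); place(well(.031,.052),.0163,.44,RR)
pick((.3896,-.2850),.010,.5,RR); place(well(.031,-.052),.0183,.44,RR)
ctrl.goto([.50,-.34,.28],DOWN); snap("wrist","w3"); snap("side","s3")
a=cv2.imread("pics/w3.png")[0:240,140:460];b=cv2.imread("pics/s3.png")[110:290,200:440]
cv2.imwrite("pics/c3.png",np.vstack([cv2.resize(a,(400,300)),cv2.resize(b,(400,300))]))
E
```

```text
grip mm 18.30846986195098 F 30.000599487684667 hit False z 0.008384773806767786
after lift mm 18.29950863070151
placed hit True z 0.016126805034187255 want 0.0163 F [-1.5051  0.059   8.3886]
t 18.4333
grip mm 18.266861430635622 F 30.000587547838222 hit False z 0.010359214037805133
after lift mm 18.299275185477892
placed hit True z 0.01820451652636323 want 0.0183 F [-0.5421 -0.2232  7.4822]
t 24.775
```

View pics/c3.png

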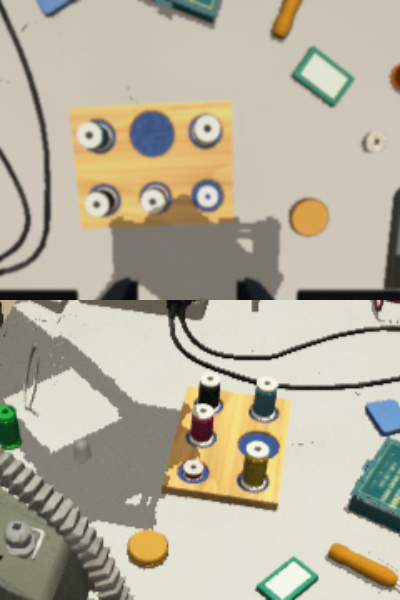

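All three spools stand upright in their wells: the wrist crop (top half) shows them at (95,135), (206,128) and (155,200), and the side crop agrees. Wax next, then the thimble.

```bash
python3 - <<'E'
from h import *
pick((.5055,-.4638),.0065,.72,RL); place(well(.031,0),.0148,.56,RL)
ctrl.goto([.45,-.34,.28],DOWN); im,P=snap("wrist","w4"); print(P["pose"][:3,3].tolist())
hsv=cv2.cvtColor(im,cv2.COLOR_BGR2HSV)
m=cv2.inRange(hsv,(8,120,100),(25,255,255))
w=proj(P,[*well(.031,0),.021]);t=proj(P,[.4067,-.356,.02]);print("expected wax,thimble px",w,t)
u,v=w.round().astype(int); 
s=np.hstack([cv2.resize(im[max(0,v-50):max(0,v-50)+120,u-80:u+80],(400,300)),cv2.resize(im[int(t[1])-30:int(t[1])+30,int(t[0])-40:int(t[0])+40],(400,300),interpolation=cv2.INTER_CUBIC)])
cv2.imwrite("pics/c4.png",s); print(max(0,v-50),u-80,int(t[0])-40,int(t[1])-30)
E
```

```text
grip mm 37.446385854113934 F 30.000949501991272 hit False z 0.0072553666182395005
after lift mm 37.67379124863897
placed hit True z 0.01472456427125669 want 0.0148 F [-1.1188  0.6322  6.9282]
t 33.575
[0.5153679435738112, -0.3398469579970839, 0.4499213222086646]
expected wax,thimble px [259.8487  61.1059] [302.0212 212.4138]
11 180 262 182
```

View pics/c4.png

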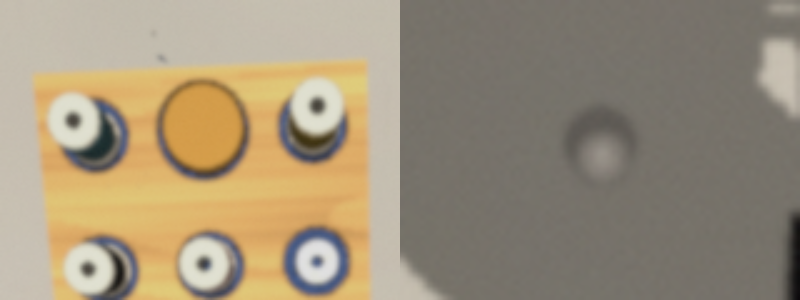

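The wax sits flat in its well, crop (203,127). The thimble stands at crop (600,147), as expected.

```bash
python3 - <<'E'
from h import *
im,P=snap("wrist"); w=cast(P,(261.2,61.8),.021); t=cast(P,(302,212.7),.018); print("wax",w,well(.031,0),"thimble",t)
pick((.4065,-.356),.005,.5,RL,h=.11); place((w+well(.031,0))/2,.0262,.42,RL,h=.11)
ctrl.goto([.45,-.34,.28],DOWN); im,P=snap("wrist","w5"); s,_=snap("side","s5")
u,v=proj(P,[*well(0,0),.02]).round().astype(int)
cv2.imwrite("pics/c5.png",np.hstack([cv2.resize(im[max(0,v-90):max(0,v-90)+120,u-80:u+80],(400,300),interpolation=cv2.INTER_CUBIC),cv2.resize(s[140:245,280:420],(400,300),interpolation=cv2.INTER_CUBIC)]))
print(u-80,max(0,v-90))
E
```

```text
wax [ 0.5867 -0.3069] [ 0.5874 -0.3054] thimble [ 0.4059 -0.356 ]
grip mm 14.602692671542128 F 46.54151704618016 hit False z 0.005561892471411516
after lift mm 14.05851646028132
placed hit True z 0.02637766637074279 want 0.0262 F [-1.1615  0.3624  8.8602]
t 42.275
182 0
```

View pics/c5.png

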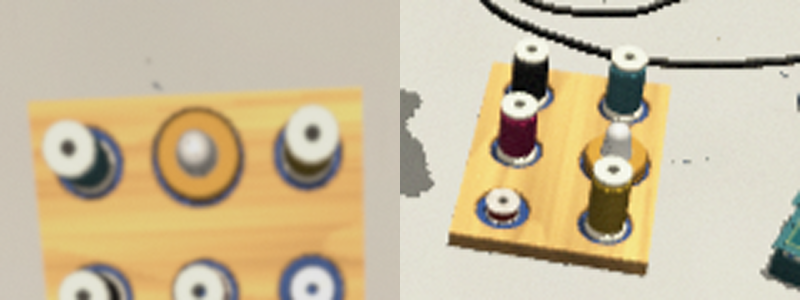

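```bash
python3 - <<'E'
from h import *
ctrl.goto([.555,-.375,.22],yawR(.6)); im,P=snap("wrist"); s,_=snap("side")
a=proj(P,[*well(.031,0),.03]).round().astype(int); print(a, proj(P,[*well(.031,0),.021]), proj(P,[*well(.031,0),.043]))
y,x=max(0,a[1]-45),max(0,a[0]-60); print(x,y)
cv2.imwrite("pics/c6.png",np.hstack([cv2.resize(im[y:y+90,x:x+120],(400,300),interpolation=cv2.INTER_CUBIC),cv2.resize(s[170:212,330:386],(400,300),interpolation=cv2.INTER_CUBIC)]))
E
```

```text
[251 125] [252.151  124.7142] [249.762  124.6802]
191 80
```

View pics/c6.png

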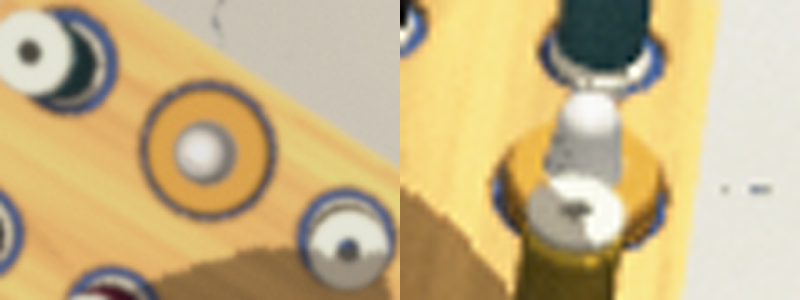

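The thimble stands upright, with its rim at (205,153) on a wax cake centred at (207,150). All wells are filled, so I'm handing in.

```bash
python3 - <<'E'
from h import *
ctrl.sleep(.5); print(ctrl.current_t()); print(ctrl.sign_off())
E
```

```text
44.9083
the job is handed in; nothing more can be done
None
```

The kit is laid out as asked and handed in at about 45 s of the 104 s allowed; the last pictures showed every piece upright and down in its well with the thimble centred on the wax, but the hand-in returned no verdict.

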